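# Shift the strap feed lever through its gate to the green slot

### The job

With the fingertips, gently push the black ball lever of the strap feed unit out of its parking slot, along the gate's cross channel and all the way to the end of the slot marked by the green tag. Only push the lever: do not take it between the fingers, and do not put it into any other tagged slot on the way. Leave the tools and other loose things around it where they are.

Things in the scene. Friction and masses are not known exactly. Their poses are not given: they have to be found in the camera images.
- feed_unit: Fixed strap feed unit: green box, 150x150 mm in plan, with a flat aluminium gate plate on top (plate top 118 mm above the work surface); two black rollers stick out of its far side to x = 131 mm. Origin under the middle of the box, on the work surface; x to its far side, y to its left, z up. Turned up to 0.35 rad from the robot's axes.
- gate_centre (a point): Middle of the 6 mm gate plate, 115 mm above the work surface; axes as feed_unit. Slots 18 mm wide: a cross channel along y (stops the shaft at y = +-37 mm); four corner slots leaving it at y = +-34 mm, towards +x and -x; a parking slot at y = 0 towards -x only. Every slot stops the shaft about 36 mm from the channel's middle line.
- feed_lever: Selector lever: 12 mm steel shaft with a black ball knob, on a universal pivot. Origin at the pivot, 95 mm below gate_centre; z along the shaft to the knob. It tilts to any side, guided and stopped by the slot walls; takes about 2 to 5 N at the knob to move and stays where it is left. At the start it leans to -x in the parking slot, at or near its end.
- knob (a point): Centre of the black ball knob, 42 mm in diameter, 205 mm up the shaft from the pivot: 225 mm above the work surface with the lever upright, about 213 mm when parked, about 203 mm in a corner slot. It moves about twice as far as the shaft in the gate (about 70 mm for one slot or half the channel).
- lever_neck (a point): Point on the bare shaft 150 mm up from the pivot, 55 mm below the knob's centre.
- lever_at_gate (a point): Point on the shaft 95 mm up from the pivot, in the middle of the gate plate when the lever is upright. At the end of a corner slot it is 25 to 27 mm (seen from above) from that slot's tag centre; in the cross channel more than 50 mm from every tag.
- tag_green: Green tag, 22x34x3 mm, fixed on the gate plate just beyond the outer end of one of the four corner slots, at x = +-57, y = +-34 mm from gate_centre. Which colour is at which slot changes. Origin: centre of its underside, on the plate's top.
- tag_yellow: Yellow tag, 22x34x3 mm, fixed on the gate plate just beyond the outer end of one of the four corner slots, at x = +-57, y = +-34 mm from gate_centre. Which colour is at which slot changes. Origin: centre of its underside, on the plate's top.
- tag_blue: Blue tag, 22x34x3 mm, fixed on the gate plate just beyond the outer end of one of the four corner slots, at x = +-57, y = +-34 mm from gate_centre. Which colour is at which slot changes. Origin: centre of its underside, on the plate's top.
- tag_red: Red tag, 22x34x3 mm, fixed on the gate plate just beyond the outer end of one of the four corner slots, at x = +-57, y = +-34 mm from gate_centre. Which colour is at which slot changes. Origin: centre of its underside, on the plate's top.
- weight_block: Loose bystander: steel weight with a wooden knob, 50x62x48 mm. Origin: centre of its underside.
- die_link: Bystander, fixed: dark oblong cutting die, 75x34x30 mm. Origin: centre of its underside.
- die_tab: Bystander, fixed: grey rounded cutting die, 68x34x30 mm. Origin: centre of its underside.
- blanks_navy: Loose bystander: banded stack of navy leather blanks, 83x50x19 mm. Origin: centre of its underside.
- beveler: Loose bystander: edge beveler with wooden handle, 24x130x24 mm. Origin: centre of its underside.
- awl: Loose bystander: awl with wooden handle, 26x132x26 mm. Origin: centre of its underside.

How it is judged:
By the outcome, as a careful person would: the job done as asked, in the order asked, and still so for the second after the job is handed in, with the robot touching nothing.
It also fails if it takes over 51 s, if anything falls off the work surface, if the arm or the gripper's body presses on something with over 40 N, if the wrist force passes 120 N, or if a joint passes its speed limit or range.

### The arm

A 6-joint arm with a two-finger parallel gripper is mounted at the origin on a cart in front of the work surface, level with it; the furniture and walls round the work are solid. World frame = base frame: x ahead of the robot, y to its left, z up, the work surface at z = 0. Lengths are in m, angles in rad, forces in N, time in s.
With the tool pointing down it reaches from about 0.275 to 0.825 m from the base axis. Payload 4.9 kg.
Tool frame: the origin (TCP) lies midway between the tips of the shut fingers; the grasp point (between the pads) lies 19 mm behind it (grip_point_offset is the distance from the TCP to the grasp point, in m); z points along the fingers, x is the direction in which the jaws open and shut, and the axes are right-handed (so a half turn about z gives the same grasp; the last joint's range is limited). The gripper opens to 85 mm and grips with 20 to 120 N. Pads are 22 mm wide; open, the fingers measure 114 mm over their backs; the gripper's body (76 mm by 85 mm) begins 54 mm behind the grasp point. The pads swing forward as they close: fully open they stand 13 mm farther back than shut.
Start: joints at [1.095, 0.326, -0.193, 1.052, 0, 1.437], TCP at [0.184, 0.518, 0.231] pointing down, gripper open.
Joint ranges: [-2.65, 2.65], [-0.97, 1.79], [-1.3, 1.35], [-1.93, 2.1], [-1.47, 1.37], [-3.14, 3.14]. Speed limits (rad/s): [2.57, 2.57, 3.14, 3.14, 3.14, 3.14].

### API

Orientations are given as a rotation vector (axis times angle).
In Python, from cell import * gives the robot as it stands. Calls block until the motion is done:
- movep(position, orientation): joint-space move of the TCP to a pose.
- move_l(position, velocity=0.15, rot=None, until_force=None): straight line of the TCP; rot=None keeps the orientation; velocity is the mean speed in m/s. With until_force (N) it stops when the force on the tool has changed by that much, and returns True; else False.
- set_joints(angles): joint-space move.
- let_go() and grab(newtons=None): open the fingers fully, or close them until they stop; newtons is the grip in N (None keeps the last).
- sleep(seconds).
- ik(position, orientation): joint angles nearest the present ones, or None.
- get_state(): the state.
- grab_frame(name): name is "scene" or "top"; returns a dict with "img" (420x560x3 uint8, red, green, blue), "fx", "fy", "cx", "cy" (pixels), "k1" (the pictures are not rectified: a ray, as slopes to the right and down, at radius r is drawn at 1 + k1 r^2 times it, then the intrinsics apply), "cam_to_world" (4x4, takes a point from camera to world coordinates). Camera axes: x right, y down, z forward; pixel columns grow to the right and rows downward; lengths in m; the calibration is good to about 2 mm. A picture is of the moment at which its call begins. There is no depth.
A pose or a line that the arm cannot do raises MotionError and nothing moves.
- sign_off(): hands the job in, once; it reports no verdict.
Trained networks look in the newest picture that a camera, given by its name, has taken for a name from the list of things; names that differ only in an ending like _2 or _b are one class to them, and where a whole thing is asked for, a point or a joint stands for the part that bears it (a point fixed in the world has none). Each returns a list of dicts, best first, with "score" (0 to 1); they miss things now and then, are a little off and sometimes report something else, mostly with a low value. They report only what shows in the picture. A call takes as long as a camera call.
- spot_in(camera, name): "centre" ([column, row] in pixels, amid what is visible of it).
- silhouettes(camera, name): "mask" (420x560 bool, what is visible of it) and "centre" ([column, row] in pixels, amid what is visible of it).
- tip_of(camera, name): "centre" ([column, row] in pixels: a listed point, or the origin of a listed thing).
The state is a dict: "clock": time; "q": joint angles; "joint_velocities": joint speeds; "tau": joint torques, N m; "position": TCP position; "eef_rot": TCP orientation; "contact_force": force on the tool from outside, world axes, zero at the start; "wrist_torque": the same for the moment, N m; "finger_gap": opening from 0.0 (shut) to 1.0 (fully open).
Only numpy, scipy, OpenCV 4.12 (cv2) and the standard library are available. Lean on these libraries where they do the work, as an engineer would, in place of code of your own. Each camera call takes 0.05 s, during which the arm holds its last target.

## Working session

There is one attempt and no reset: what is moved stays moved. The work goes in short steps, each a Python script; the robot and the scene stay as the last script left them, time stands still between calls to the robot, and variables do not carry over. Pictures are saved under pics/ and viewed, and the job is handed in when it is done.

```bash
mkdir -p pics; ls; python3 - <<'E'
from cell import *
import cv2
s=get_state();print(s['clock'],s['position'],s['eef_rot'])
for n in("scene","top"):
    f=grab_frame(n);cv2.imwrite(f"pics/{n}0.png",f["img"][:,:,::-1])
    print(n,f["fx"],f["cx"],f["cy"],f["k1"],f["cam_to_world"])
    for t in("knob","lever_at_gate","gate_centre","feed_unit","tag_green","tag_yellow","tag_blue","tag_red","feed_lever","lever_neck"):
        print(t,[(d["score"].__round__(2),[round(float(x),1) for x in d["centre"]]) for d in tip_of(n,t)[:2]])
print(get_state()['clock'])
E
```

```text
pics
0.0 [0.18407262 0.51768402 0.23050327] [ 2.56622250e+00  1.81086317e+00 -2.36029392e-03]
scene 411.4126477156843 277.93434595430085 208.5736452506435 -0.015927659043462408 [[ 0.8579255  -0.3886882   0.3359841   0.17033205]
 [-0.51360189 -0.66576395  0.54126838 -0.65983558]
 [ 0.01330146 -0.63693002 -0.77080686  1.03079398]
 [ 0.          0.          0.          1.        ]]
knob [(0.62, [251.9, 180.0]), (0.22, [254.4, 209.1])]
lever_at_gate [(0.83, [264.4, 205.6])]
gate_centre [(0.73, [274.6, 201.6])]
feed_unit [(0.78, [273.3, 221.7])]
tag_green [(0.62, [290.5, 188.6])]
tag_yellow [(0.37, [241.7, 175.6]), (0.25, [259.0, 192.0])]
tag_blue [(0.38, [295.8, 205.5])]
tag_red [(0.37, [256.1, 208.1])]
feed_lever [(0.31, [256.7, 207.5])]
lever_neck [(0.49, [256.9, 194.4])]
top 516.1774788884975 283.49319754422453 213.0778514323967 0.042458142000613416 [[ 0.01388059 -0.99290705  0.11808015  0.39102554]
 [-0.99944145 -0.01736735 -0.02855112 -0.02050784]
 [ 0.03039935 -0.11761789 -0.99259353  1.43145829]
 [ 0.          0.          0.          1.        ]]
knob [(0.6, [245.5, 220.1]), (0.37, [246.9, 172.6])]
lever_at_gate [(0.67, [251.4, 208.7])]
gate_centre [(0.82, [257.7, 199.9]), (0.66, [254.6, 205.0])]
feed_unit [(0.76, [255.6, 206.9])]
tag_green [(0.67, [247.2, 171.4])]
tag_yellow [(0.5, [261.0, 224.3]), (0.42, [233.2, 219.0])]
tag_blue [(0.5, [273.3, 185.3])]
tag_red [(0.65, [259.9, 225.3]), (0.43, [253.7, 209.8])]
feed_lever [(0.49, [257.8, 205.8]), (0.43, [256.3, 201.1])]
lever_neck [(0.84, [248.2, 216.2])]
1.1
```

```bash
python3 - <<'E'
import cv2
a=cv2.imread("pics/scene0.png");b=cv2.imread("pics/top0.png")
cv2.imwrite("pics/s0c.png",cv2.resize(a[120:300,180:400],None,fx=3.4,fy=3.3,interpolation=cv2.INTER_CUBIC))
cv2.imwrite("pics/t0c.png",cv2.resize(b[140:270,180:340],None,fx=4.5,fy=4.5,interpolation=cv2.INTER_CUBIC))
E
```

```text
(no output)
```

View pics/s0c.png

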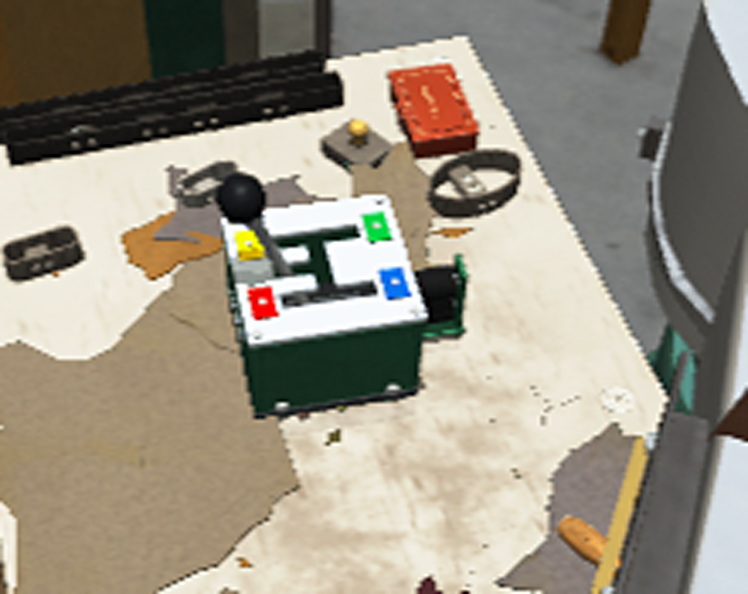

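View pics/t0c.png

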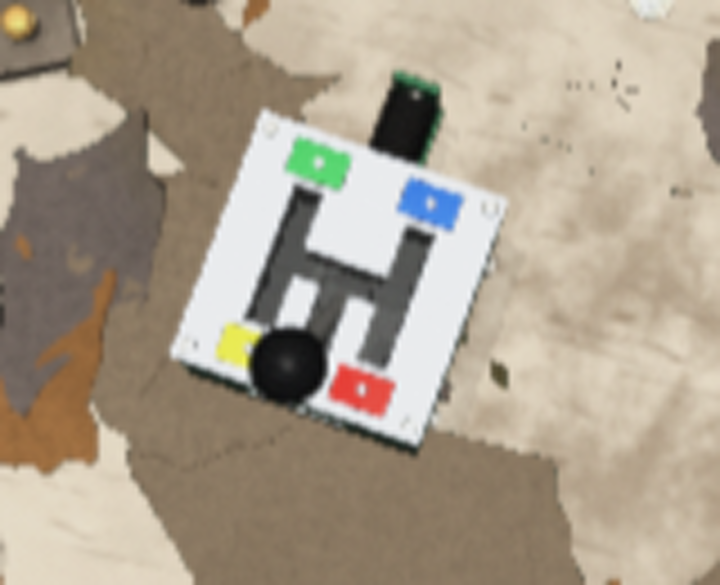

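View pics/scene0.png

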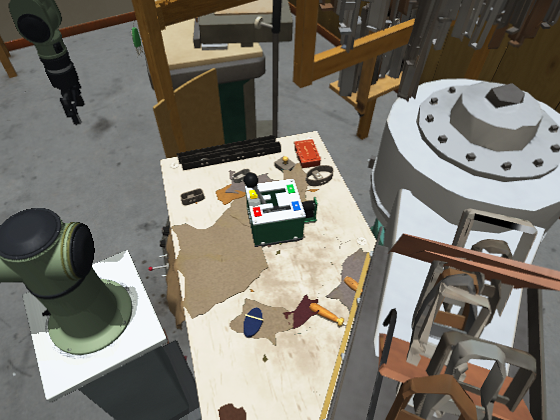

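View pics/top0.png

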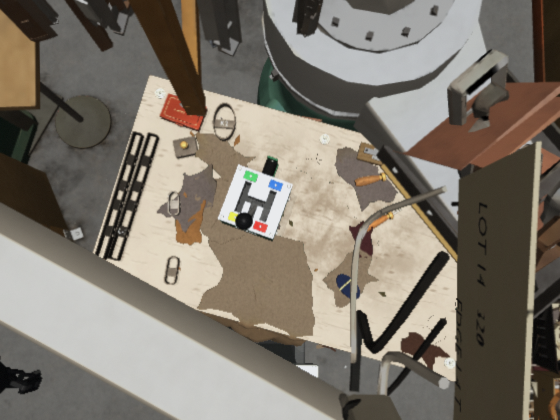

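The top view shows the unit near (255,203), and green is the far-left slot (+x,+y) with its tag at about (251,176). The knob is at about (244,221), leaning −x between yellow (233,217) and red (260,226). Next I measure the poses.

```bash
cat > h.py <<'E'
from cell import *
import numpy as np, cv2
def pix2z(f,p,z):
    K=np.array([[f["fx"],0,f["cx"]],[0,f["fy"],f["cy"]],[0,0,1.]])
    # ray drawn at (1+k1 r^2): same as OpenCV k1
    u=cv2.undistortPoints(np.array([[p]],float),K,np.array([f["k1"],0,0,0,0.]))[0,0]
    T=np.array(f["cam_to_world"]);d=T[:3,:3]@np.array([u[0],u[1],1]);o=T[:3,3]
    return o+d*(z-o[2])/d[2]
def tags(f):
    hsv=cv2.cvtColor(f["img"],cv2.COLOR_RGB2HSV);out={}
    return hsv
def knob(f,box):
    g=f["img"].max(2).astype(int)
    m=np.zeros(g.shape,np.uint8);c0,c1,r0,r1=box
    m[r0:r1,c0:c1]=(g[r0:r1,c0:c1]<45)
    return m
E
python3 - <<'E'
from h import *
R={"green":(55,70),"yellow":(25,35),"blue":(100,120),"red":(0,8)}
W={}
L={"green":(57,34),"yellow":(-57,34),"blue":(57,-34),"red":(-57,-34)}
for cam,box in(("top",(205,300,160,250)),("scene",(235,315,170,250))):
    f=grab_frame(cam);hsv=cv2.cvtColor(f["img"],cv2.COLOR_RGB2HSV);c0,c1,r0,r1=box
    src=[];dst=[]
    for k,(a,b) in R.items():
        m=np.zeros(hsv.shape[:2],np.uint8);s=hsv[r0:r1,c0:c1]
        m[r0:r1,c0:c1]=((s[...,0]>=a)&(s[...,0]<=b)&(s[...,1]>120)&(s[...,2]>140))
        n,l,st,ce=cv2.connectedComponentsWithStats(m)
        if n<2: print(k,'none');continue
        i=1+np.argmax(st[1:,4]);p=pix2z(f,ce[i],0.121);print(cam,k,ce[i].round(1),st[i,4],p.round(4))
        if k!="yellow": src.append(np.array(L[k])/1000);dst.append(p[:2])
    src=np.array(src);dst=np.array(dst);cs=src.mean(0);cd=dst.mean(0)
    U,S,V=np.linalg.svd((src-cs).T@(dst-cd));Rm=(U@V).T
    t=cd-Rm@cs;print("yaw",np.arctan2(Rm[1,0],Rm[0,0]),"centre",t,"res",((src@Rm.T+t-dst)*1000).round(1).tolist())
    s=silhouettes(cam,"knob");print([(x["score"],x["centre"],x["mask"].sum()) for x in s[:2]])
    if s:
        p=pix2z(f,s[0]["centre"],0.213);print("knob",p,"local",Rm.T@(p[:2]-t))
    if cam=="scene":
        p=pix2z(f,(251,178.5),0.213);print("knob eye",p,Rm.T@(p[:2]-t))
    else:
        p=pix2z(f,(244,221),0.213);print("knob eye",p,Rm.T@(p[:2]-t))
    for nm,z in(("gate_centre",.115),("feed_unit",0)):
        for d in tip_of(cam,nm)[:1]:print(nm,pix2z(f,d["centre"],z))
E
```

```text
top green [250.2 175.9] 74 [0.6417 0.0289 0.121 ]
top yellow [232.  216.1] 48 [0.5369 0.0729 0.121 ]
top blue [275.1 184.8] 89 [ 0.6198 -0.0357  0.121 ]
top red [259.8 226.3] 91 [0.512  0.0016 0.121 ]
yaw -0.33108766003268897 centre [0.5769098  0.01516649] res [[0.1, -0.1], [-0.0, 0.2], [-0.1, -0.1]]
[(0.59, [248.8, 218.1], np.int64(269))]
knob [0.52255114 0.0265294  0.213     ] local [-0.05510017 -0.00692468]
knob eye [0.51545216 0.03771908 0.213     ] [-0.06545105  0.0013496 ]
gate_centre [0.58937041 0.01302867 0.115     ]
feed_unit [0.5755196 0.0228624 0.       ]
scene green [290.2 188.4] 48 [0.6389 0.0277 0.121 ]
scene yellow [252.7 193.8] 52 [0.5314 0.0651 0.121 ]
scene blue [295.7 205.4] 59 [ 0.6174 -0.0367  0.121 ]
scene red [256.6 211.3] 62 [0.5092 0.0011 0.121 ]
yaw -0.33382590319879085 centre [0.5742768  0.01430652] res [[0.3, 0.0], [-0.4, 0.2], [0.1, -0.2]]
[(0.67, [251.9, 181.6], np.int64(223))]
knob [0.51450354 0.03195926 0.213     ] local [-0.06225761 -0.00290708]
knob eye [0.51795439 0.04343957 0.213     ] [-0.0627589   0.00907017]
gate_centre [0.57387198 0.01182039 0.115     ]
feed_unit [0.57128479 0.01965166 0.        ]
```

Both cameras agree on the unit: centre about (0.5756, 0.0148), yaw −0.332. The knob is at local x≈−65 mm, so it is parked. Next I shut the fingers, approach behind the knob and push +x.

```bash
cat >> h.py <<'E'
from scipy.spatial.transform import Rotation as Ro
C=np.array([0.5756,0.0148]);YAW=-0.332
c,s_=np.cos(YAW),np.sin(YAW);RM=np.array([[c,-s_],[s_,c]])
def P(x,y,z): return np.array([*(C+RM@np.array([x,y])/1000),z])
def rotv(k): # jaw along unit axis at angle YAW+k, tool down
    a=YAW+k;x=np.array([np.cos(a),np.sin(a),0]);z=np.array([0,0,-1.]);return Ro.from_matrix(np.c_[x,np.cross(z,x),z]).as_rotvec()
def loc():
    p=np.array(get_state()["position"]);return np.r_[RM.T@(p[:2]-C)*1000,p[2]*1000].round(1)
def fl():
    F=np.array(get_state()["contact_force"]);return np.r_[RM.T@F[:2],F[2]].round(1)
def snap(n,cam="top"):
    f=grab_frame(cam);cv2.imwrite(f"pics/{n}_{cam}.png",cv2.resize(f["img"][130:270,170:350,::-1],None,fx=4,fy=4,interpolation=cv2.INTER_CUBIC));return f
E
python3 - <<'E'
from h import *
for k in(0,np.pi/2,np.pi,-np.pi/2):
    q=ik(P(-135,0,.30),rotv(k));q2=ik(P(45,60,.195),rotv(k));q3=ik(P(0,-60,.195),rotv(k));print(k,[None if x is None else np.round(x,2) for x in(q,q2,q3)])
print(get_state()["clock"])
E
```

```text
0 [array([-0.03,  0.1 , -0.3 ,  1.17,  0.  ,  1.87]), array([-0.03,  0.52,  0.01,  1.06,  0.  ,  1.88]), array([-0.21,  0.37, -0.23,  0.97,  0.  ,  1.7 ])]
1.5707963267948966 [array([-0.03,  0.1 , -0.3 ,  1.17,  0.  ,  0.3 ]), array([-0.03,  0.52,  0.01,  1.06,  0.  ,  0.31]), array([-0.21,  0.37, -0.23,  0.97,  0.  ,  0.12])]
3.141592653589793 [array([-0.03,  0.1 , -0.3 ,  1.17,  0.  , -1.27]), array([-0.03,  0.52,  0.01,  1.06,  0.  , -1.27]), array([-0.21,  0.37, -0.23,  0.97,  0.  , -1.45])]
-1.5707963267948966 [array([-0.03,  0.1 , -0.3 ,  1.17,  0.  , -2.84]), array([-0.03,  0.52,  0.01,  1.06,  0.  , -2.84]), array([-0.21,  0.37, -0.23,  0.97,  0.  , -3.02])]
1.5
```

```bash
python3 - <<'E'
from h import *
r=rotv(np.pi/2)
grab(20)
movep(P(-140,0,.30),r); print(get_state()["clock"],loc(),get_state()["finger_gap"])
move_l(P(-140,0,.195),0.12)
print("F0",fl())
print(move_l(P(-60,0,.195),0.04,until_force=1.5),loc(),fl(),get_state()["clock"])
snap("a");snap("a","scene")
E
```

```text
4.1833 [-140.3    0.6  299.9] 0.004823878260881663
F0 [ 0.5  0.2 -0. ]
True [-95.3  -0.  194.5] [-1.2  0.5  0.6] 6.3667
```

View pics/a_scene.png

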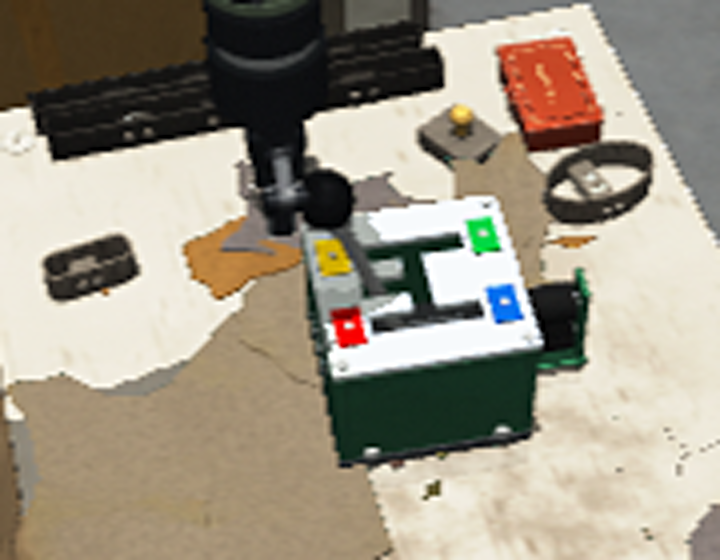

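View pics/a_top.png

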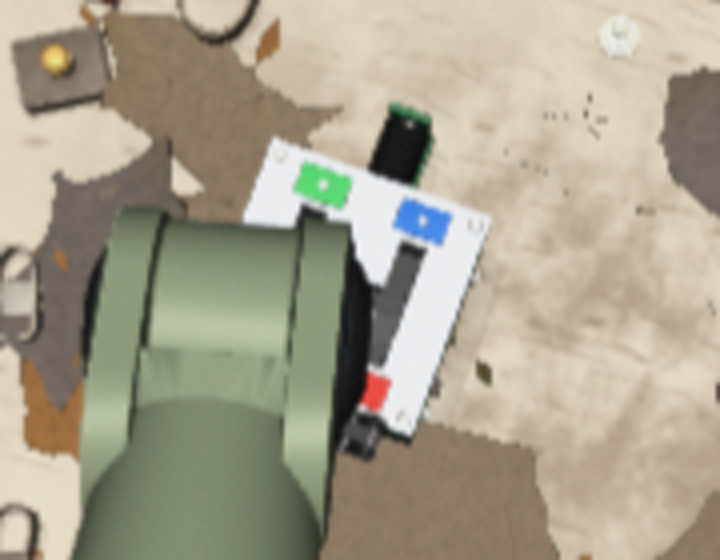

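The scene view shows the finger against the −x side of the knob at about (327,197) in the crop, in contact at TCP x=−95. Next I push it +x into the cross channel.

```bash
python3 - <<'E'
from h import *
print(move_l(P(-20,0,.195),0.04,until_force=9),loc(),fl(),get_state()["clock"])
snap("b","scene")
E
```

```text
True [-25.   -0.  194.4] [-0.9  0.4  1.4] 8.1167
```

View pics/b_scene.png

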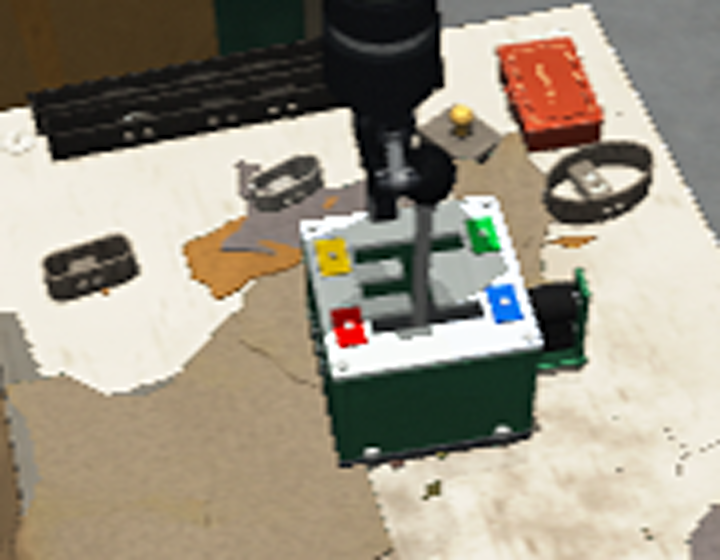

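The lever is in the channel against its far wall (TCP stopped at −25 as predicted). Next I go round to its −y side and push +y.

```bash
python3 - <<'E'
from h import *
z=.195
move_l(P(-50,0,z),0.12)
move_l(P(-50,-72,z),0.15)
move_l(P(2,-72,z),0.12); print(loc(),fl())
print(move_l(P(2,-15,z),0.05,until_force=1.8),loc(),fl(),get_state()["clock"])
print(move_l(P(2,15,z),0.05,until_force=9),loc(),fl(),get_state()["clock"])
snap("c","scene")
E
```

```text
[  1.3 -71.5 194.6] [-0.  -0.6  0.8]
True [  1.9 -37.9 194.9] [-0.4 -0.5  1.1] 10.4583
False [  2.   15.2 195.1] [-0.2 -0.3 -0. ] 11.6917
```

View pics/c_scene.png

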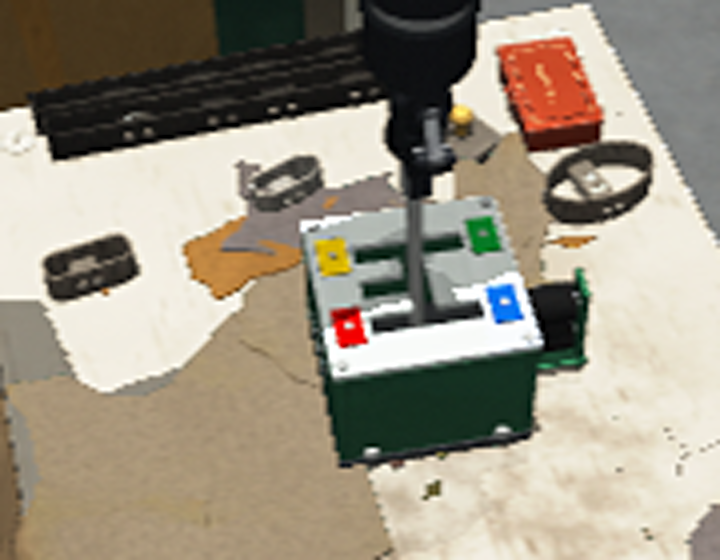

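The lever is leaning towards +y, with the shaft visible through the channel slit. I keep pushing to the channel end.

```bash
python3 - <<'E'
from h import *
z=.195
print(move_l(P(3,48,z),0.04,until_force=9),loc(),fl(),get_state()["clock"])
move_l(P(3,-5,z),0.15)
snap("d","scene");f=snap("d","top")
for n in("knob","lever_neck","lever_at_gate"):
    print(n,[(d["score"],d["centre"]) for d in tip_of("top",n)[:2]],[(d["score"],d["centre"]) for d in tip_of("scene",n)[:2]])
E
```

```text
True [  2.3  39.4 194.1] [-0.1 -2.3  1. ] 12.3833
knob [] [(0.47, [271.9, 161.0]), (0.47, [271.5, 223.8])]
lever_neck [] [(0.42, [256.6, 208.4])]
lever_at_gate [(0.39, [347.5, 286.4])] [(0.75, [273.9, 195.5])]
```

View pics/d_scene.png

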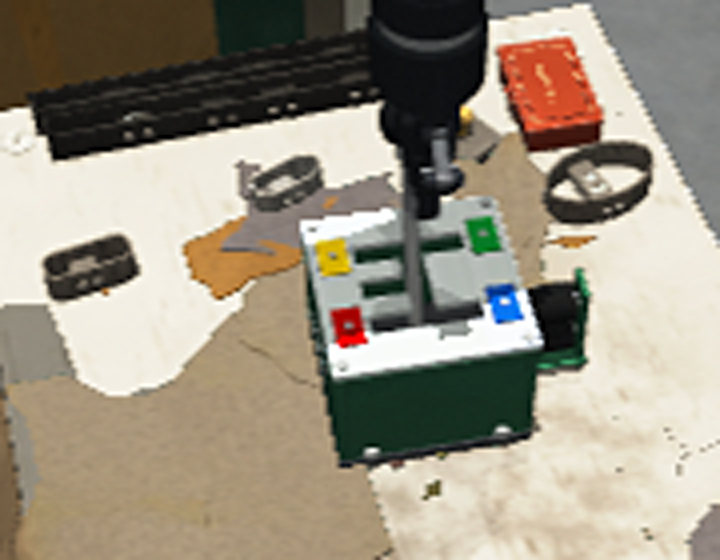

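View pics/d_top.png

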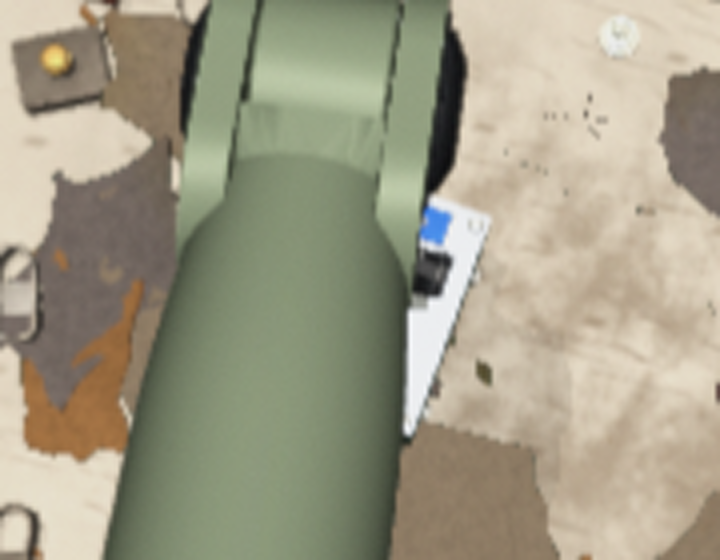

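```bash
python3 - <<'E'
from h import *
f=grab_frame("scene");p=pix2z(f,(271,161),.216);print("knob local",RM.T@(p[:2]-C)*1000)
z=.19
move_l(P(-62,-5,z),0.15)
move_l(P(-62,69,z),0.15)
print(move_l(P(-10,69,z),0.05,until_force=1.8),loc(),fl(),get_state()["clock"])
snap("e","scene")
E
```

```text
knob local [ 2.80866629 62.17396328]
True [-23.3  68.8 189.4] [-0.6 -0.2  0.9] 15.25
```

View pics/e_scene.png

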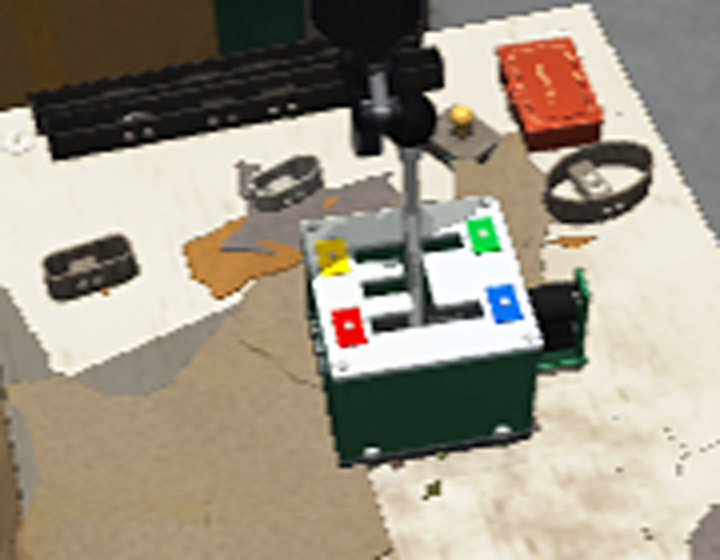

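The knob (410,120) is at the channel's +y end with the finger behind it on −x. Next is the final push +x.

```bash
python3 - <<'E'
from h import *
z=.188
print(move_l(P(10,68,z),0.04,until_force=11),loc(),fl(),get_state()["clock"])
print(move_l(P(52,67,z),0.03,until_force=10),loc(),fl(),get_state()["clock"])
snap("f","scene")
E
```

```text
False [ 10.2  67.8 187.8] [-0.   0.1 -1. ] 16.3167
True [ 35.7  67.1 186.5] [-2.1  0.3  0.8] 17.2417
```

View pics/f_scene.png

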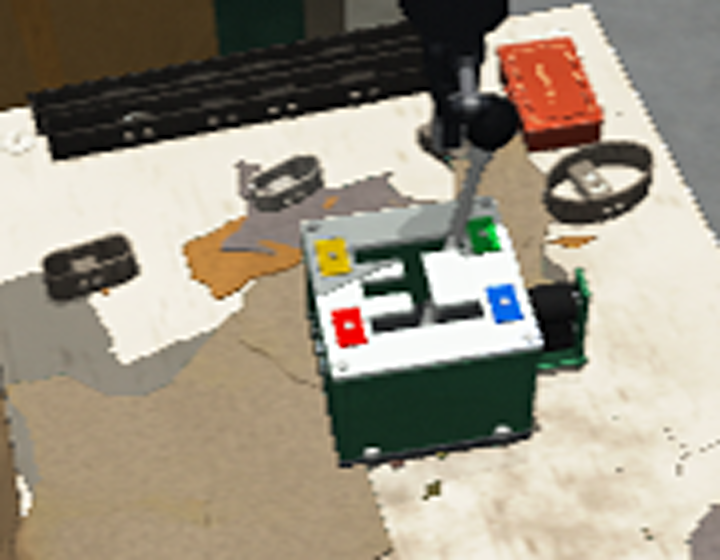

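```bash
python3 - <<'E'
from h import *
z=.188
print(move_l(P(50,67,z),0.02,until_force=14),loc(),fl(),get_state()["clock"])
move_l(P(5,67,z),0.12)
move_l(P(-60,67,.22),0.15)
move_l(P(-60,67,.32),0.2)
set_joints([1.095, 0.1, -0.3, 1.17, 0, 1.437]);print(get_state()["clock"])
snap("g","scene");f=snap("g","top")
for cam in("top","scene"):
  f=grab_frame(cam)
  for n,zz in(("knob",.203),("lever_neck",.154),("lever_at_gate",.105)):
    for d in tip_of(cam,n)[:1]:
      p=pix2z(f,d["centre"],zz);print(cam,n,round(d["score"],2),np.round(d["centre"],1),(RM.T@(p[:2]-C)*1000).round(1))
E
```

```text
True [ 35.7  66.7 184.9] [-2.8 -0.1  3.1] 17.7917
21.375
top knob 0.61 [241.1 159.7] [73.9 61.2]
top lever_neck 0.57 [243.6 175.4] [47.9 47.6]
top lever_at_gate 0.82 [247.6 184.3] [37.5 35.1]
scene knob 0.86 [291.7 164.6] [60.8 49.5]
scene lever_neck 0.51 [287.4 175.5] [51.1 55.7]
scene lever_at_gate 0.7 [285.  198.3] [35.2 11. ]
```

View pics/g_scene.png

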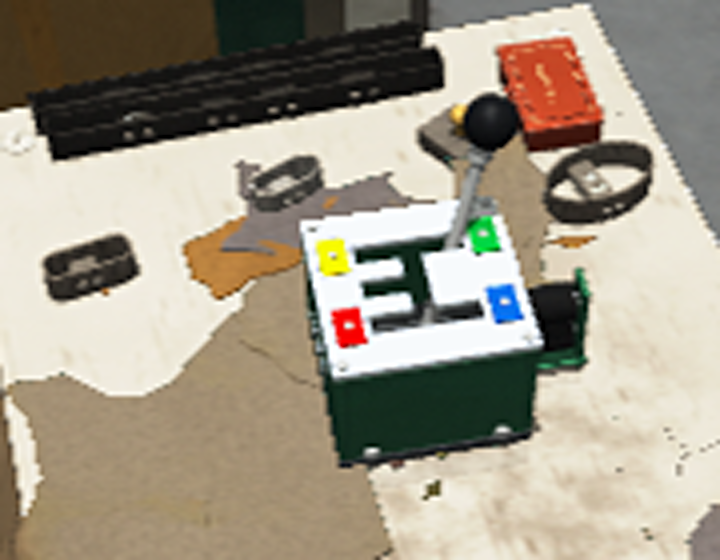

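View pics/g_top.png

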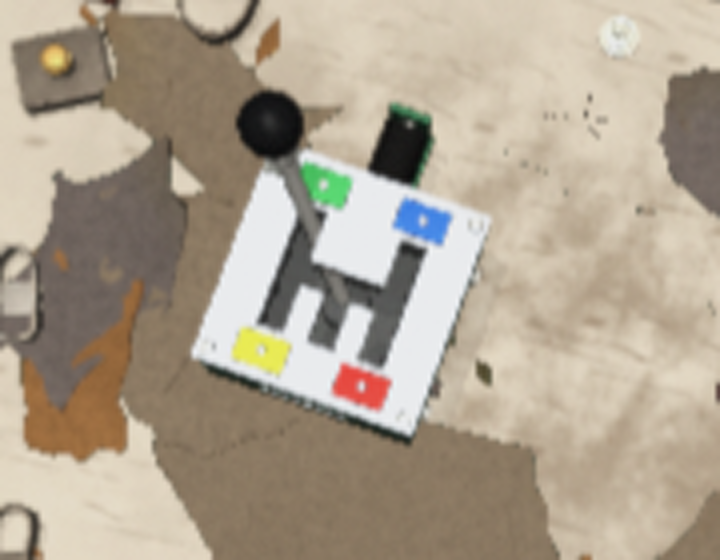

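```bash
python3 - <<'E'
from h import *
for cam,p in(("top",(237.5,161)),("scene",(292.6,160.3))):
    f=grab_frame(cam);q=pix2z(f,p,.203);print(cam,(RM.T@(q[:2]-C)*1000).round(1))
    for d in silhouettes(cam,"knob")[:1]:
        q=pix2z(f,d["centre"],.203);print(d["centre"],(RM.T@(q[:2]-C)*1000).round(1))
print(get_state()["clock"])
E
```

```text
top [67.9 68.2]
[244.8, 164.2] [66.6 49. ]
scene [67.3 66.3]
[287.8, 163.1] [51.2 57.7]
22.075
```

```bash
python3 -c "
from cell import *
sign_off();print(get_state()['clock'])"
```

```text
the job is handed in; nothing more can be done
the job is handed in; nothing more can be done
```

The lever is at the end of the green-tagged slot (far left corner), and I handed the job in at about 22 s. I pushed it with the shut fingertips only: out of parking into the channel, along the channel to its +y end, then forward into the green slot. It did not enter any other tagged slot.

**Last checks:**
- **End stop:** the final push stopped at the same place twice, with force limits of 10 N and 14 N. It stopped about 2 mm short of my estimate, within the measuring error.
- **Knob position:** with the arm clear, reading both pictures by eye puts the knob at about (67.6, 67) mm in the unit's axes. The slot's end should be at about (69, 65) mm. In the top view the lever lies in the green slot.
- **Surroundings:** in the two cropped views, the nearby things I could see, such as the weight block, looked unmoved. The beveler, awl and navy blanks were outside those crops, and I did not look at them again. The arm did not work near them.

**Disagreement:** the networks' knob outlines, and their scene-view positions for the knob and the shaft at the gate, were 10–25 mm off. I relied on the pictures, the top-view point for the shaft at the gate (37.5, 35.1 mm) and the contact stops instead.

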